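# Clear the boring jig and slide the board under its bridge

### The job

Pick up the block brush and sweep the three wood offcuts off the front edge of the jig's bed (the edge nearest the robot) with it, not with the fingers, then stand the brush back on the bench on its bristles, off the jig. Then slide the loose board along the bed, under the metal bridge, until its leading end is against the end stop and its long edge lies flat against the fence, and leave the other things on the bench where they are.

Things in the scene. Friction and masses are not known exactly. Their poses are not given: they have to be found in the camera images.
- jig: Boring jig, fixed to the bench: grey-faced bed, wooden fence along its far edge, metal bridge over the lane. Origin: on the bed's underside, at bench height. Own x points away from the robot to the fence, y along the fence in the feeding direction (robot's left), z up. In this frame, mm: bed x -110 to 110, y -310 to 250, top z 12. Front edge x = -110; no lip there or at the ends.
- fence (a point): Fence of the jig: this point is on the face that guides the board, in jig frame (75, -100, 27) mm. The fence spans jig x 75 to 110, the bed's whole length, top z 42 mm.
- bridge (a point): Aluminium bridge of the jig: this point is the centre of its top, jig frame (25, 105, 54) mm. It spans jig x -60 to 110, y 80 to 130, underside z 42, top z 54, two brass bushings up to z 58 mm. It rests on the fence and on a near post (x -60 to -30, y 80 to 130): the tunnel is 105 mm wide, 30 mm high over the bed. The gripper does not fit under it.
- stop: End stop: dark wooden block fixed on the bed beyond the bridge, 95 (x) x 30 (y) x 26 mm high, a knob on top to 38 mm. Origin: middle of the lower edge of the face that meets the board, on the bed's top; the block extends to its own +y. Axes parallel to the jig's. Its distance beyond the bridge varies.
- board: The workpiece: loose flat pine board, 90 mm (own x) x 180 mm (own y) x 20 mm thick, 0.13 to 0.27 kg; too wide to grip. Origin: centre of its underside. Starts on the right-hand part of the bed, a little off the fence and askew. Own y points to its leading (left) end.
- brush: Block brush standing on its bristles on the bench, to the right of the jig. Origin: centre of its underside, z up through the grip. Rigid bristles 34 mm (own x) x 120 mm (own y), z 0 to 30 mm; wooden back 42 x 124 mm, z 30 to 46; upright wooden grip on top 26 mm thick (x), 80 mm long (y), z 46 to 86. 0.22 kg.
- offcut1: Chunky wood offcut, 34 x 24 x 20 mm, 13 g, lying loose on the bed between board and bridge. Origin: its centre.
- offcut2: Chunky wood offcut, 30 x 26 x 22 mm, 13 g, lying loose on the bed between board and bridge. Origin: its centre.
- offcut3: Chunky wood offcut, 32 x 25 x 18 mm, 13 g, lying loose on the bed between board and bridge. Origin: its centre.
- tape: Bystander, to be left where it is: yellow tape measure standing on edge, 62 x 34 x 60 mm. Origin: its underside.
- glue: Bystander, to be left where it is: glue bottle, 60 mm wide, 170 mm tall. Origin: its underside.
- mallet: Bystander, to be left where it is: wooden mallet lying flat, about 280 mm long, 64 mm high. Origin: its underside.
- square: Bystander, to be left where it is: try square lying flat, 200 mm blade, stock 18 mm high. Origin: its underside.
- screwbox: Bystander, to be left where it is: blue divided open box, 120 x 160 x 50 mm. Origin: its underside.
- cup: Bystander, to be left where it is: dark metal cup, 80 mm wide, 100 mm tall. Origin: its underside.
- stack: Bystander, to be left where it is: spare wooden slab, 80 x 160 x 40 mm. Origin: its underside.
Not all that is in view belongs to the job. Leave any blue look-alike of the offcut3 alone. Leave any pink look-alike of the board alone.

How it is judged (in metres and radians):
On the way, in this order (a step that is already met when the one before it is completed fails the run):
1. all three offcuts are off the front edge of the bed while the board has not yet been slid under the bridge (x of each of offcut1, offcut2, offcut3 in the frame of jig below -0.108 m and y of board in the frame of jig below -0.02 m), for 0.2 s.
2. the brush stands released on the bench again, before the board goes under the bridge (height (world z) of brush below 0.006 m and angle between brush's own z axis and vertical below 0.1 rad and contact force between brush and the fingers below 0.2 N and y of board in the frame of jig below -0.02 m), for 0.2 s.
At the end, for the whole second after the job is handed in: Board flat on the bed under the bridge, within 5 mm of the stop, within 4 mm of the fence and parallel to it within 2 degrees; all three offcuts' centres past the bed's front edge; brush upright on its bristles on the bench; board and brush at rest (z of board in the frame of jig between 0.009 and 0.016 m and x of board in the frame of jig above 0.026 m and angle between the y axis of board and the y axis of jig, either way round below 0.035 rad and y of board in the frame of stop above -0.095 m and linear speed of each of board, brush below 0.01 m/s and x of each of offcut1, offcut2, offcut3 in the frame of jig below -0.108 m and height (world z) of brush below 0.006 m and angle between brush's own z axis and vertical below 0.1 rad); the robot touches nothing.
It fails at once if the fingers push or hold an offcut (contact force between the fingers and offcut1 above 0.5 N or contact force between the fingers and offcut2 above 0.5 N or contact force between the fingers and offcut3 above 0.5 N).
It fails at once if a bystander is moved more than 30 mm (distance of any of tape, glue, mallet, square, screwbox, cup, stack from where it was at the start of the episode above 0.03 m).
It also fails if it takes over 62 s, if anything falls off the work surface, if the arm or the gripper's body presses on something with over 40 N, if the wrist force passes 120 N, or if a joint passes its speed limit or range.

### The arm

A 6-joint arm with a two-finger parallel gripper is mounted at the origin on the work surface. World frame = base frame: x ahead of the robot, y to its left, z up, the work surface at z = 0. Lengths are in mm, angles in rad, forces in N, time in s.
With the tool pointing down it reaches from about 325 to 875 mm from the base axis. Payload 4.4 kg.
Tool frame: the origin (TCP) lies on the centre line of the jaws, within the pads' length; the fingertips stand ahead of it and the grasp point (between the pads) lies 6 mm ahead of it (ctrl.tcp_to_tips is the z of the fingertips in the tool frame, in mm); z points along the fingers, y is the line along which they close (so a half turn about z gives the same grasp; the last joint's range is limited). The gripper opens to 85 mm and grips with 20 to 120 N. Pads are 22 mm wide; open, the fingers measure 114 mm over their backs; the gripper's body (76 mm by 85 mm) begins 54 mm behind the grasp point. The pads swing forward as they close: fully open they stand 13 mm farther back than shut.
Start: joints at [1.038, 0.207, 1.542, -0, 1.393, -0.15], TCP at [214.783, 533.381, 218.682] pointing down, gripper open.
Joint ranges: [-2.73, 2.73], [-0.86, 2.22], [0.23, 2.46], [-1.11, 4.25], [0.08, 2.63], [-2.82, 2.82]. Speed limits (rad/s): [2.79, 2.79, 3.14, 3.14, 3.14, 3.14].

### API

Orientations are given as a 3x3 rotation matrix whose columns are the frame's x, y, z axes.
In Python, from plant import ctrl, sensors, optics gives the robot as it stands. Calls block until the motion is done:
- ctrl.move_ptp(position, orientation): joint-space move of the TCP to a pose.
- ctrl.move_l(position, rot=None, vel=150, threshold=None): straight line of the TCP; rot=None keeps the orientation; vel is the mean speed in mm/s. With threshold (N) it stops when the force on the tool has changed by that much, and returns True; else False.
- ctrl.set_joints(angles): joint-space move.
- ctrl.gripper_to(opening, force=None): finger opening in mm; force is the grip in N (None keeps the last); returns when the fingers have stopped.
- ctrl.hold(seconds).
- ctrl.solve_ik(position, orientation): joint angles nearest the present ones, or None.
- sensors.read_state(): the state.
- optics.grab_frame(name): name is "scene" or "side" or "wrist"; returns (picture, depth): 480x640x3 uint8, red, green, blue; 480x640 float32, mm along the optical axis (not along the pixel's ray), 0 where there is no reading.
- optics.camera_params(name): a dict with "mtx" (3x3 intrinsics, pixels), "k1" (the pictures are not rectified: a ray, as slopes to the right and down, at radius r is drawn at 1 + k1 r^2 times it, then the intrinsics apply), "R" (3x3) and "t" (3): a world point X has camera coordinates R X + t; the wrist camera has in their place "T_tool_cam" (4x4, takes a point from camera to tool coordinates, whose origin is the TCP and whose axes are the flange's). Camera axes: x right, y down, z forward; pixel columns grow to the right and rows downward; lengths in mm; the calibration is good to about 2 mm. A picture is of the moment at which its call begins: read the wrist's pose just before it. camera_params takes no time and is no camera call.
A pose or a line that the arm cannot do raises ctrl.MotionError and nothing moves.
- ctrl.finish_job(): hands the job in; it is judged then, once.
The state is a dict: "t": time; "q": joint angles; "qvel": joint speeds; "tau": joint torques, N m; "eef_pos": TCP position; "eef_rot": TCP orientation; "force": force on the tool from outside, world axes, zero at the start; "wrist_torque": the same for the moment, N m; "grip_width": finger opening in mm; "grasp_force": force on a finger pad.
Only numpy, scipy, OpenCV 4.12 (cv2) and the standard library are available. Lean on these libraries where they do the work, as an engineer would, in place of code of your own. Each camera call takes 0.05 s, during which the arm holds its last target. There are 200 camera calls.

## Working session

There is one attempt and no reset: what is moved stays moved. The work goes in short steps, each a Python script; the robot and the scene stay as the last script left them, time stands still between calls to the robot, and variables do not carry over. Pictures are saved under pics/ and viewed, at most 10 in all, crops included, and the job is handed in when it is done.

```bash
mkdir -p pics; ls
cat > h.py <<'E'
import numpy as np, cv2
from plant import ctrl, sensors, optics
def grab(n):
    s=sensors.read_state(); im,d=optics.grab_frame(n); return s,im,d
def cam(n,s=None):
    p=optics.camera_params(n)
    if 'R' in p: return p['mtx'],p['k1'],np.array(p['R']),np.array(p['t'])
    T=np.array(p['T_tool_cam']); W=np.eye(4); W[:3,:3]=s['eef_rot']; W[:3,3]=s['eef_pos']
    C=np.linalg.inv(W@T); return p['mtx'],p['k1'],C[:3,:3],C[:3,3]
def slopes(uv,K,k1):
    uv=np.asarray(uv,float).reshape(-1,2)
    return cv2.undistortPoints(uv.reshape(-1,1,2),np.array(K,float),np.array([k1,0,0,0],float)).reshape(-1,2)
def onplane(n,uv,z,s=None):
    K,k1,R,t=cam(n,s); a=slopes(uv,K,k1); d=np.c_[a,np.ones(len(a))]@R; o=-R.T@t
    return o+d*((z-o[2])/d[:,2])[:,None]
def cloud(n,depth,s=None):
    K,k1,R,t=cam(n,s); v,u=np.mgrid[:480,:640]
    a=slopes(np.c_[u.ravel(),v.ravel()],K,k1); c=np.c_[a,np.ones(len(a))]*depth.ravel()[:,None]
    return ((c-t)@R).reshape(480,640,3)
def down(yaw): # tool x at yaw, z down
    c,s=np.cos(yaw),np.sin(yaw); return np.array([[c,s,0],[s,-c,0],[0,0,-1.]])
E
python3 - <<'E'
from h import *
for n in('scene','side'):
    s,im,d=grab(n); cv2.imwrite(f'pics/{n}0.png',im[:,:,::-1]); np.savez(f'{n}0.npz',im=im,d=d)
    K,k,R,t=cam(n); print(n,-R.T@t,R[2])
print(s)
E
```

```text
pics
scene [1244.62981735  500.47378089 1119.73411945] [-0.53786877 -0.36199384 -0.76135251]
side [ 441.76425083 1052.56887699 1007.52323949] [ 0.05792177 -0.74731142 -0.66194465]
{'t': 0.05, 'q': array([ 1.03750910e+00,  2.07379735e-01,  1.54297404e+00,  2.89685019e-05,
        1.39349151e+00, -1.50504484e-01]), 'qvel': array([-0.00030316, -0.00097355, -0.0010032 , -0.00052926,  0.00148967,
       -0.00151672]), 'tau': array([-5.40902001e-04, -3.84389019e+01, -2.92810589e+01, -2.00357813e-04,
        5.00501861e-03,  1.97162188e-05]), 'eef_pos': array([214.36391799, 532.69966043, 217.53912347]), 'eef_rot': array([[-9.27626732e-01,  3.73506730e-01, -1.16971911e-03],
       [ 3.73508383e-01,  9.27624806e-01, -1.92533855e-03],
       [ 3.65933561e-04, -2.22289540e-03, -9.99997462e-01]]), 'force': array([-0.5832815 , -0.36829755,  0.42357855]), 'wrist_torque': array([ 0.0327962 , -0.00731036, -0.01103641]), 'grasp_force': 0.0, 'grip_width': 85.34275644838374}
```

View pics/scene0.png

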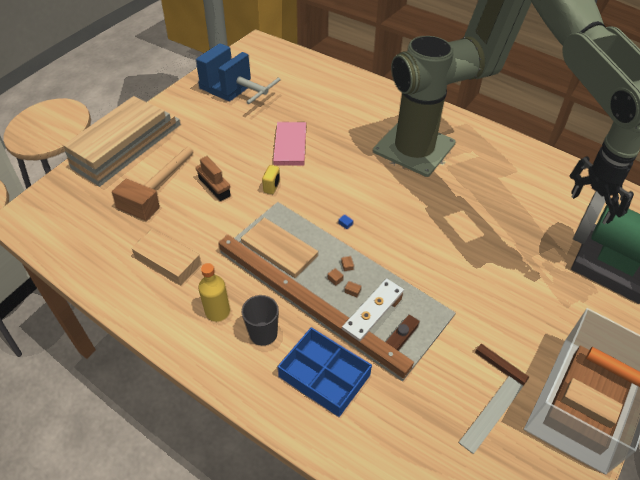

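View pics/side0.png

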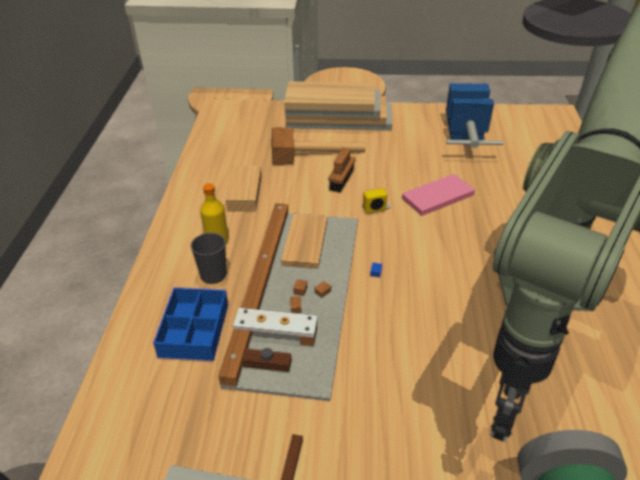

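The scene view shows the brush at (212,178), tape at (271,180), board at (280,246), offcuts at (348,263), (335,276) and (353,289), bridge at (373,308), stop at (403,332), and bed front corners at (278,205) and (454,313). The side view agrees: brush (342,170), offcuts (300,287), (323,289), (295,304).

```bash
cat > m.py <<'E'
from h import *
def rect(P):
    (c,sz,a)=cv2.minAreaRect(P[:,:2].astype(np.float32)); return np.round(c,1),np.round(sz,1),round(a,2)
for n in('scene','side'):
    z=np.load(n+'0.npz'); im,d=z['im'],z['d']; P=cloud(n,d); hsv=cv2.cvtColor(im,cv2.COLOR_RGB2HSV)
    H,S,V=[hsv[...,i].astype(int) for i in range(3)]
    ok=(d>0)
    print(n,'bench z',np.median(P[...,2][ok&(abs(P[...,0]-450)<50)&(abs(P[...,1]+150)<400)]))
    roi=ok&(P[...,0]>250)&(P[...,0]<850)&(abs(P[...,1])<520)
    def comps(mask,name,minA=25):
        k,l,st,_=cv2.connectedComponentsWithStats(mask.astype(np.uint8))
        for i in range(1,k):
            if st[i,4]>=minA:
                q=P[l==i]; print(' ',name,'px',st[i,:2]+st[i,2:4]//2,st[i,4],rect(q),'z',np.percentile(q[:,2],[5,50,95]).round(1))
    bed=roi&(S<60)&(V>70)&(P[...,2]>4)&(P[...,2]<20); comps(bed,'bed',300)
    comps(roi&(S>90)&(P[...,2]>36)&(P[...,2]<48)&(H<25),'z42',60)
    comps(roi&(P[...,2]>26)&(P[...,2]<36)&(S>50),'z32',25)
    comps(roi&(S<50)&(P[...,2]>48)&(P[...,2]<62),'bridge',50)
    comps(roi&(P[...,2]>70)&(P[...,2]<92),'z86',25)
    comps(roi&(P[...,2]>8)&(P[...,2]<100)&(V<45),'dark',25)
E
python3 m.py
```

```text
scene bench z 4.034235177996447
  bed px [345 285] 7924 (array([542.7,  79.6]), array([560.8, 184.4]), 85.02) z [ 8.1 12.  15.9]
  z42 px [212 179] 245 (array([ 481.9, -379.1]), array([125.8,  42.7]), 72.6) z [37.6 43.8 47.5]
  z42 px [155 179] 105 (array([ 577.2, -508.2]), array([76.1, 24.5]), 5.48) z [36.7 40.4 46. ]
  z42 px [139 205] 118 (array([ 679.1, -467.8]), array([49.4, 98.8]), 44.73) z [36.7 42.4 47.4]
  z42 px [165 253] 1565 (array([ 748.3, -300.2]), array([ 84.1, 162.8]), 1.88) z [36.9 40.  43.8]
  z42 px [283 284] 2020 (array([649.4,  -7.4]), array([408.2,  38.3]), 85.57) z [37.9 42.  45.7]
  z42 px [215 308] 73 (array([802.7, -83.6]), array([25.2, 56.4]), 43.53) z [36.8 42.5 47.2]
  z42 px [410 324] 112 (array([581. , 295.5]), array([30.5, 40.9]), 86.17) z [36.3 37.7 40.3]
  z42 px [381 351] 995 (array([648.2, 277.9]), array([148.1,  86.9]), 85.4) z [36.8 41.  44.5]
  z32 px [167 173] 141 (array([ 534.2, -510.5]), array([144.1,  17.9]), 9.73) z [26.5 31.8 35.5]
  z32 px [269 187] 32 (array([ 416. , -233.4]), array([12.1, 30.2]), 34.41) z [27.1 29.9 34.7]
  z32 px [139 
[... 5874 characters left out ...]
[87.5, 28.2]), 73.27) z [71.9 83.6 87.5]
  z86 px [213 221] 175 (array([779.6, -81.9]), array([59.4, 33.2]), 18.6) z [71.  80.8 91.1]
  z86 px [207 243] 238 (array([778.8,   3.9]), array([69., 37.]), 19.98) z [71.3 81.5 91. ]
  z86 px [209 257] 209 (array([761.4,  49.5]), array([74.7, 36. ]), 22.06) z [70.9 80.9 90.9]
  dark px [340 182] 78 (array([ 478.5, -356.7]), array([85.2, 28.6]), 69.07) z [10.3 18.5 27.5]
  dark px [377 204] 81 (array([ 378.2, -231.9]), array([31.1, 13. ]), 32.54) z [21.7 31.1 45.1]
  dark px [196 245] 27 (array([802.2,  12.6]), array([17.7,  5.5]), 71.05) z [68.1 80.8 90.8]
  dark px [221 264] 128 (array([739.8,  42.7]), array([24.6, 11.4]), 60.91) z [15.5 51.2 87.7]
```

Run:
```python
from h import *
print(ctrl.tcp_to_tips, 'decoy',onplane('scene',[[345,222]],9),onplane('side',[[376,270]],9))
ctrl.move_ptp([520,60,330],down(np.radians(85)))
s,im,d=grab('wrist'); np.savez('w1.npz',im=im,d=d,p=s['eef_pos'],r=s['eef_rot']); cv2.imwrite('pics/w1.png',im[:,:,::-1])
ctrl.move_ptp([478,-377,250],down(np.radians(73)))
s,im,d=grab('wrist'); np.savez('w2.npz',im=im,d=d,p=s['eef_pos'],r=s['eef_rot']); cv2.imwrite('pics/w2.png',im[:,:,::-1])
P=cloud('wrist',d,s); m=(d>0)&(abs(P[...,2]-84)<8)&(np.hypot(P[...,0]-478,P[...,1]+377)<90)
print(m.sum(), cv2.minAreaRect(P[m][:,:2].astype(np.float32)), np.median(P[m],0), s['eef_pos'],s['t'],s['q'])
```

```text
25.0 decoy [[386.90160262  -1.81445166   9.        ]] [[381.31674582  -1.48112438   9.        ]]
3206 ((480.0635681152344, -380.5367431640625), (79.26008605957031, 26.024368286132812), 73.43904113769531) [ 480.54329434 -377.66391626   86.8034494 ] [ 478.77313832 -376.00293899  250.41504965] 3.85 [-8.08122004e-01  2.55235577e-01  1.41645919e+00  5.63631360e-04
  1.46942705e+00 -5.13046307e-01]
```

View pics/w1.png

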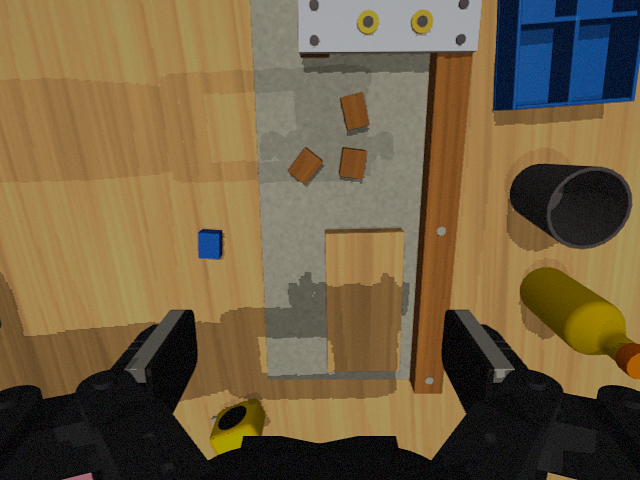

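View pics/w2.png

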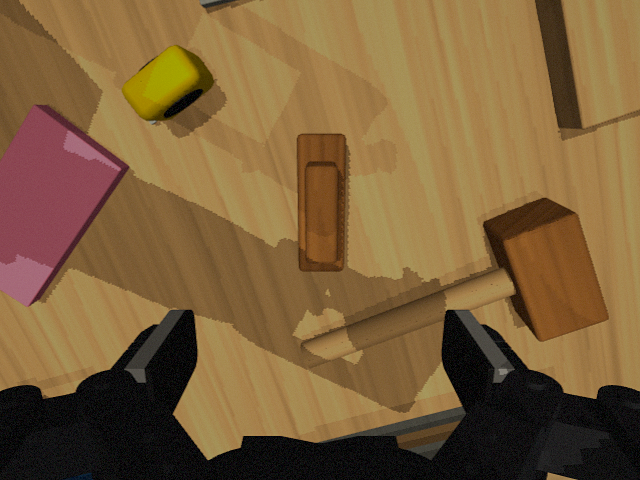

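The first wrist view shows the lane: offcuts at (305,165), (353,163) and (354,111), board at about (365,300), blue decoy at (210,244). The second shows the brush centred at (322,203), with the mallet handle ending near (305,345), clear of it.

```bash
cat > m2.py <<'E'
from h import *
def jigfit(f):
    z=np.load(f); s=dict(eef_pos=z['p'],eef_rot=z['r']); im,d=z['im'],z['d']; P=cloud('wrist',d,s)
    hsv=cv2.cvtColor(im,cv2.COLOR_RGB2HSV); S=hsv[...,1]
    return P,im,d,hsv,S
if __name__=='__main__':
    P,im,d,hsv,S=jigfit('w1.npz')
    ok=(d>0)&(np.mgrid[:480,:640][0]<385)
    def R(m):
        m=cv2.morphologyEx(m.astype(np.uint8),cv2.MORPH_OPEN,np.ones((3,3)))
        k,l,st,_=cv2.connectedComponentsWithStats(m)
        for i in range(1,k):
            if st[i,4]>150:
                q=P[l==i]; print(st[i,:4],st[i,4],cv2.minAreaRect(q[:,:2].astype(np.float32)),'z',np.median(q[:,2]).round(1))
    roi=ok&(P[...,0]>430)&(P[...,0]<690)&(P[...,1]>-210)
    print('fence');R(roi&(S>90)&(abs(P[...,2]-42)<5))
    print('board/offcuts');R(roi&(S>80)&(abs(P[...,2]-31)<6))
    print('bridge');R(roi&(S<60)&(abs(P[...,2]-54)<5))
    print('bed');R(roi&(S<70)&(abs(P[...,2]-12)<5))
    # bed front edge by colour, rays on z=12
    pts=[]
    for v in range(90,300,5):
        row=S[v,230:290].astype(int); g=cv2.blur(row.astype(np.float32)[None],(5,1))[0]; u=230+np.argmin(np.diff(g)); pts.append((u,v))
    z=np.load('w1.npz'); s=dict(eef_pos=z['p'],eef_rot=z['r'])
    Q=onplane('wrist',pts,12,s); p=np.polyfit(Q[:,1],Q[:,0],1); r=Q[:,0]-np.polyval(p,Q[:,1]); k=abs(r)<3; p=np.polyfit(Q[k,1],Q[k,0],1); print('front edge x=a*y+b',p,k.sum(),len(k),'at y=0 yaw',-np.arctan(p[0]))
E
python3 m2.py
```

```text
fence
[414  53  59 332] 10576 ((648.8595581054688, -8.266571044921875), (377.3548889160156, 36.30775451660156), 85.3666000366211) z 43.1
board/offcuts
[341  93  28  37] 782 ((563.9000854492188, 133.91253662109375), (23.7264347076416, 33.77249526977539), 8.648226737976074) z 33.2
[289 149  33  35] 681 ((506.6711120605469, 81.73249816894531), (32.17240905761719, 24.700267791748047), 46.798343658447266) z 31.0
[340 148  27  31] 679 ((558.1610717773438, 80.53129577636719), (30.14864158630371, 25.498666763305664), 77.7475814819336) z 35.1
[325 231  80 141] 10522 ((560.8877563476562, -86.97630310058594), (180.43960571289062, 89.80413818359375), 86.27050018310547) z 33.0
bridge
[298   0 184  53] 8525 ((598.221435546875, 206.62657165527344), (44.647159576416016, 169.6115264892578), 84.98834228515625) z 55.3
bed
[251   0 179 380] 40713 ((541.1044921875, 21.597885131835938), (444.33349609375, 185.67117309570312), 85.37055206298828) z 13.1
front edge x=a*y+b [7.27641194e-02 4.45086785e+02] 42 42 at y=0 yaw -0.07263610640100451
```

```bash
cat >> h.py <<'E'
YAW=-0.080; JO=np.array([565.4,107.2]); EX=np.array([np.cos(YAW),np.sin(YAW)]); EY=np.array([-EX[1],EX[0]])
def J(x,y,z): return np.r_[JO+x*EX+y*EY,z]
def toJ(p): p=np.atleast_2d(p)[:,:2]-JO; return np.c_[p@EX,p@EY]
JR=down(np.pi/2+YAW)
E
python3 - <<'E'
from h import *
R=down(np.radians(73.4))
ctrl.move_l([480,-379,140],R,vel=200); ctrl.move_l([480,-379,76],vel=100)
ctrl.gripper_to(15,force=60); s=sensors.read_state(); print(s['eef_pos'],s['grip_width'],s['grasp_force'])
z0=s['eef_pos'][2]
ctrl.move_l([480,-379,150],vel=150)
ctrl.move_l(J(47,3,150),JR,vel=250)
s=sensors.read_state(); print(s['grip_width'],s['grasp_force'],s['force'],s['t'])
print(ctrl.move_l(J(47,3,z0+15.5),vel=80,threshold=8)); s=sensors.read_state(); print(s['eef_pos'],toJ(s['eef_pos']),s['force'])
print(ctrl.move_l(J(-124,3,z0+15.5),vel=90,threshold=15)); s=sensors.read_state(); print(toJ(s['eef_pos']),s['force'],s['t'])
for n in('scene','side'):
    _,im,d=grab(n); np.savez(n+'1.npz',im=im,d=d)
    if n=='side': cv2.imwrite('pics/side1.png',im[180:420,180:500,::-1].repeat(2,0).repeat(2,1))
E
```

```text
[ 479.97174135 -378.98975181   75.97320376] 14.969492759691816 0.0
14.840328881634635 0.0 [-1.17805423  0.34269362  1.07297666] 8.8667
False
[612.98983952 106.48242655  91.90165482] [[47.4949779   3.08784902]] [ 0.09953837 -0.41658141  0.57336748]
False
[[-123.54404272    3.0062204 ]] [-0.82836911 -0.31237524  0.35166399] 11.8
```

View pics/side1.png

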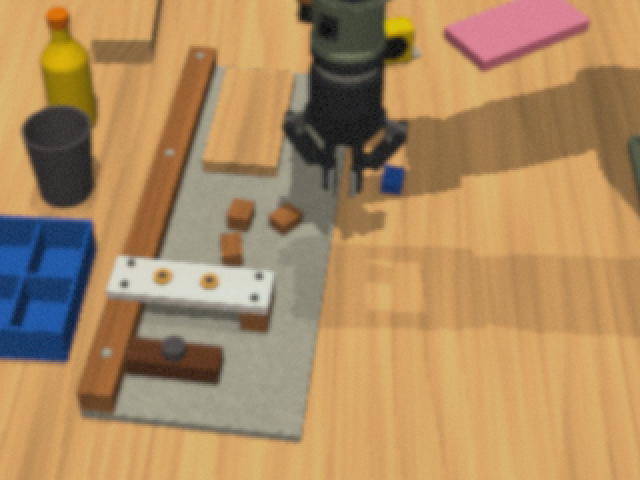

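The gripper holds nothing; offcuts at (240,213), (286,217) and (231,247) in the crop are untouched. I need to see the brush.

Run:
```python
from h import *
ctrl.move_l(J(-124,3,200),vel=200); ctrl.gripper_to(85)
ctrl.move_ptp([478,-377,250],down(np.radians(73)))
s,im,d=grab('wrist'); np.savez('w3.npz',im=im,d=d,p=s['eef_pos'],r=s['eef_rot']); cv2.imwrite('pics/w3.png',im[:,:,::-1])
P=cloud('wrist',d,s); m=(d>0)&(abs(P[...,2]-84)<8)&(np.hypot(P[...,0]-478,P[...,1]+377)<90)
print(m.sum(), cv2.minAreaRect(P[m][:,:2].astype(np.float32)) if m.sum() else 0,s['t'],s['grip_width'])
p=optics.camera_params('wrist'); print(p['T_tool_cam']); print(s['eef_rot'])
```

```text
3210 ((480.02972412109375, -380.38092041015625), (78.70152282714844, 26.07547378540039), 72.999755859375) 15.0917 85.01827001292438
[[-9.37814199e-04 -9.59056759e-01 -2.83212383e-01  7.16014803e+01]
 [ 9.99999247e-01 -1.12359948e-03  4.93559565e-04  2.57218744e-01]
 [-7.91568923e-04 -2.83211707e-01  9.59057090e-01 -1.56308836e+02]
 [ 0.00000000e+00  0.00000000e+00  0.00000000e+00  1.00000000e+00]]
[[ 2.90849270e-01  9.56768887e-01  1.04790574e-05]
 [ 9.56768653e-01 -2.90849206e-01  6.95456807e-04]
 [ 6.68439260e-04 -1.92247071e-04 -9.99999758e-01]]
```

View pics/w3.png

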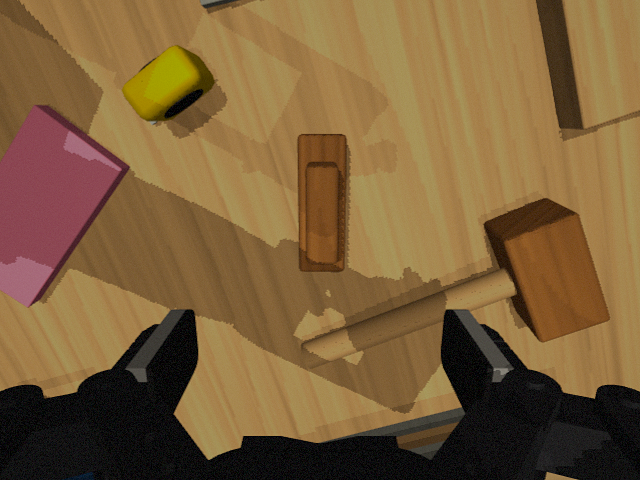

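The brush stands undisturbed at (322,203), so the fingers closed without touching it. I'll check where the fingertips really were, using the fixed-camera depth at the end of the sweep.

Run:
```python
from h import *
def proj(n,X,s=None):
    K,k1,R,t=cam(n,s); c=R@np.array(X)+t; return cv2.projectPoints(np.array([c]),np.zeros(3),np.zeros(3),np.array(K,float),np.array([k1,0,0,0.]))[0].ravel().round(1)
tcp=J(-124,3,92); print('expect tips side',proj('side',tcp-[0,0,25]),'tcp',proj('side',tcp),'scene tips',proj('scene',tcp-[0,0,25]),proj('scene',tcp))
for n in('side','scene'):
    z=np.load(n+'1.npz'); P=cloud(n,z['d']); m=(z['d']>0)&(np.hypot(P[...,0]-tcp[0],P[...,1]-tcp[1])<70)&(P[...,2]>22)
    m[:, :]&=True
    q=P[m]; v,u=np.nonzero(m); print(n,m.sum())
    for a in range(20,190,12):
        k=(q[:,2]>a)&(q[:,2]<a+12)
        if k.sum(): print(a,k.sum(),q[k].min(0).round(),q[k].max(0).round(), (u[k].min(),u[k].max(),v[k].min(),v[k].max()))
z=np.load('w3.npz'); P=cloud('wrist',z['d'],dict(eef_pos=z['p'],eef_rot=z['r'])); print('brush hts',P[203,322],P[145,322],P[240,322])
T=np.array(optics.camera_params('wrist')['T_tool_cam'])
# open fingertips in tool frame
for v,u in((318,188),(330,180),(345,165),(318,455)): print((np.r_[P[v,u]-z['p']])@z['r'], z['d'][v,u])
```

```text
expect tips side [349.8 288.1] tcp [350.1 279.9] scene tips [375.7 241.6] [376.5 234.9]
side 7343
20 62 [485.  74.  22.] [509. 101.  32.] (np.int64(320), np.int64(331), np.int64(284), np.int64(295))
32 7 [492.  77.  33.] [509.  99.  36.] (np.int64(320), np.int64(328), np.int64(284), np.int64(291))
92 1 [428. 122. 104.] [428. 122. 104.] (np.int64(357), np.int64(357), np.int64(277), np.int64(277))
104 34 [421. 112. 105.] [460. 133. 116.] (np.int64(342), np.int64(360), np.int64(271), np.int64(278))
116 56 [419. 113. 116.] [460. 134. 128.] (np.int64(342), np.int64(361), np.int64(267), np.int64(275))
128 53 [420. 112. 128.] [460. 134. 139.] (np.int64(342), np.int64(361), np.int64(262), np.int64(271))
140 77 [404. 112. 140.] [479. 135. 152.] (np.int64(333), np.int64(369), np.int64(259), np.int64(268))
152 209 [397. 105. 152.] [485. 137. 164.] (np.int64(330), np.int64(373), np.int64(250), np.int64(265))
164 133 [389. 101. 164.] [493. 139. 176.] (np.int64(326), np.int64(377), np.int64(244), np.int64(260))
176 181 [383. 104. 176.] [500. 141. 188.] (np.int64(323), np.int64(380), np.int64(245),
[... 892 characters left out ...]
5), np.int64(394), np.int64(206), np.int64(230))
164 75 [397. 106. 164.] [495. 137. 176.] (np.int64(363), np.int64(395), np.int64(203), np.int64(228))
176 65 [385. 106. 176.] [502. 139. 188.] (np.int64(361), np.int64(398), np.int64(197), np.int64(226))
188 95 [384. 104. 189.] [507. 140. 200.] (np.int64(360), np.int64(399), np.int64(193), np.int64(225))
brush hts [ 483.01884725 -370.08144518   86.45120231] [ 495.3356647  -330.43599949   45.84335244] [ 474.38203387 -398.57638117   87.35912891]
[  8.92962334 -42.12914756 -33.85703486] 135.1668
[  8.8293012  -42.26804344 -41.57333093] 127.79477
[ 10.65135252 -42.49848412 -53.3702847 ] 115.964676
[ 10.48687639  43.13669262 -37.11993729] 131.63853
```

Both fixed cameras put the nearly shut fingertips at z≈104 when the TCP read 92. The tips are therefore about 12 mm behind the reported TCP, not 25 mm ahead as stated. I'll confirm it by touching the bare bench, then grasp with the measured offset.

Run:
```python
from h import *
R=down(np.radians(73.4))
ctrl.gripper_to(26)
ctrl.move_l([570,-270,60],R,vel=300); ctrl.move_l([570,-270,20],vel=100)
hit=ctrl.move_l([570,-270,-25],vel=25,threshold=5); s=sensors.read_state(); print(hit,s['eef_pos'],s['force'],s['grip_width'],s['t'])
ctrl.move_l([570,-270,100],vel=200)
```

```text
True [ 569.87165818 -269.94546369  -12.66081536] [-0.50454476  0.5653571   3.93356543] 25.811643199221646 18.45
```

Confirmed: at 26 mm opening the tips are about 12.5 mm behind the reported TCP. Now I'll grasp with that correction.

Run:
```python
from h import *
R=down(np.radians(73.2))
ctrl.gripper_to(85)
ctrl.move_l([480,-379.5,100],R,vel=250); ctrl.move_l([480,-379.5,41],vel=100)
ctrl.gripper_to(10,force=60); s=sensors.read_state(); print(s['eef_pos'],s['grip_width'],s['grasp_force'])
if s['grip_width']<20 or s['grasp_force']<10: raise SystemExit('no grasp')
z0=s['eef_pos'][2]; q0=s['force'].copy(); print('z0',z0)
ctrl.move_l([480,-379.5,118],vel=150)
s=sensors.read_state(); print(s['grip_width'],s['grasp_force'],s['force']-q0)
ctrl.move_l(J(47,3,118),JR,vel=250)
s,im,d=grab('side'); 
s2,im2,d2=grab('scene'); cv2.imwrite('pics/carry.png',np.hstack([im[150:390,200:520],im2[130:370,250:570]])[:,:,::-1])
print(s['grip_width'],s['grasp_force'],s['t'],toJ(s['eef_pos']))
```

```text
[ 480.19755394 -379.83067312   41.55514641] 25.773824326024332 59.50818657875061
z0 41.55514641182354
25.39934642068235 58.94579887390137 [-0.07516314 -0.03320787 -4.09487086]
25.436227125459013 58.96497309207916 24.6417 [[46.92574649  1.99273285]]
```

View pics/carry.png

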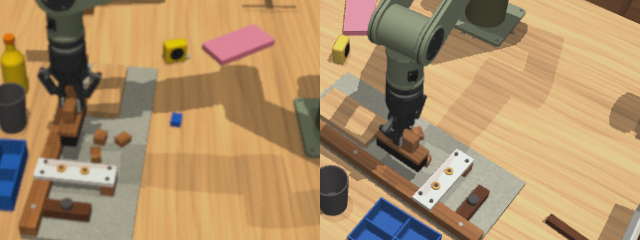

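The brush is held over the fence side of the lane, at (70,115) in the left half, clear of the bridge and parallel to the fence. Sweeping now.

Run:
```python
from h import *
z=41.3+15
print(ctrl.move_l(J(47,3,z),vel=80,threshold=8)); s=sensors.read_state(); print(toJ(s['eef_pos']),s['eef_pos'][2],s['force'])
print(ctrl.move_l(J(-90,3,z),vel=80,threshold=15)); print(ctrl.move_l(J(-130,3,z),vel=60,threshold=15)); s=sensors.read_state(); print(toJ(s['eef_pos']),s['force'],s['t'])
ctrl.move_l(J(-125,3,z),vel=60); ctrl.move_l(J(-125,3,130),vel=200)
ctrl.move_l([480,-379.5,130],down(np.radians(73.2)),vel=250)
out=[]
for n in('scene','side'):
    _,im,d=grab(n); np.savez(n+'2.npz',im=im,d=d); hsv=cv2.cvtColor(im,cv2.COLOR_RGB2HSV); P=cloud(n,d); j=toJ(P.reshape(-1,3)).reshape(480,640,2)
    m=(d>0)&(hsv[...,1]>110)&(hsv[...,0]<20)&(hsv[...,2]<190)&(abs(j[...,0]+60)<160)&(j[...,1]>-100)&(j[...,1]<78)&(P[...,2]>9)&(P[...,2]<45)
    k,l,st,_=cv2.connectedComponentsWithStats(m.astype(np.uint8))
    for i in range(1,k):
        if st[i,4]>25: print(n,st[i],np.median(j[l==i],0).round(),np.median(P[l==i],0).round())
    out.append(im[150:390,200:520])
cv2.imwrite('pics/swept.png',np.hstack(out)[:,:,::-1]); print(s['grasp_force'],sensors.read_state()['t'])
```

```text
False
[[47.61911938  3.08487064]] 56.807188602751694 [ 0.95274831  0.29293356 -1.23004343]
False
False
[[-129.68071357    3.04667188]] [-0.49537126  0.02392402 -1.37129714] 28.3417
scene [365 226  17  22 227] [-167.  -31.] [396.  89.  20.]
scene [384 245  14  15 131] [-153.   32.] [416. 151.  22.]
scene [284 278  65  47 591] [88. -5.] [653.  96.  42.]
side [244 256  29  53 680] [ 84. -12.] [649.  89.  41.]
side [362 288  25  16 281] [-175.  -30.] [389.  92.  19.]
side [360 306  11  17 147] [-162.   36.] [407. 156.  23.]
59.12765085697174 31.3667
```

View pics/swept.png

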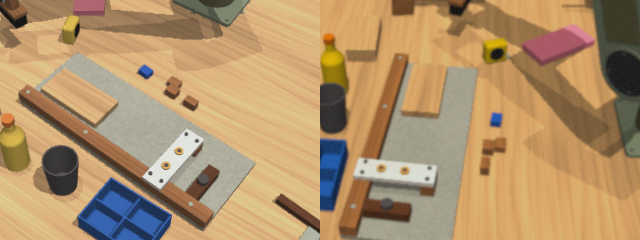

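All three offcuts now lie on the bench beyond the front edge, at jig x about -153 to -175 (left half (145–190,72–102)). Next I'll stand the brush back, push the board to the fence and feed it.

Run:
```python
from h import *
S=sensors.read_state
ctrl.move_l([480,-379.5,50],vel=120); hit=ctrl.move_l([480,-379.5,40.5],vel=25,threshold=3); print('place',hit,S()['eef_pos'],S()['force'])
ctrl.gripper_to(80); ctrl.hold(0.25)
ctrl.move_l([480,-379.5,110],vel=200)
s,im,d=grab('wrist'); P=cloud('wrist',d,s)
for lo,hi in((78,95),(40,52)):
    m=(d>0)&(P[...,2]>lo)&(P[...,2]<hi)&(np.hypot(P[...,0]-480,P[...,1]+380)<90)&(np.mgrid[:480,:640][0]<300); print('brush',m.sum(),np.percentile(P[m],[2,50,98],axis=0).round(1).tolist() if m.sum() else 0)
print(S()['t'])
ctrl.gripper_to(2)
ctrl.move_l(J(-75,-195,70),JR,vel=300)
ctrl.move_l(J(-75,-195,5),vel=150)
print('fence',ctrl.move_l(J(-18,-195,5),vel=40,threshold=6),toJ(S()['eef_pos']),S()['force'],S()['t'])
ctrl.move_l(J(-60,-195,5),vel=150)
s,im,d=grab('side'); P=cloud('side',d); j=toJ(P.reshape(-1,3)).reshape(480,640,2)
```

```text
place True [ 480.36793033 -380.00818196   41.54066623] [-0.89947838 -1.00672602  4.90334273]
brush 5970 [[469.0, -390.0, 82.9], [485.0, -364.8, 86.8], [500.3, -342.5, 88.3]]
brush 5801 [[457.0, -405.5, 43.3], [493.0, -340.0, 46.8], [513.7, -320.3, 48.3]]
33.9583
fence True [[ -30.97714657 -194.63920852]] [-0.5756424  -0.60081957  0.67577947] 37.4583
```

```bash
cat > b.py <<'E'
from h import *
S=sensors.read_state
def board(tag):
    for n in('scene','side','wrist'):
        s,im,d=grab(n); hsv=cv2.cvtColor(im,cv2.COLOR_RGB2HSV); P=cloud(n,d,s); j=toJ(P.reshape(-1,3)).reshape(480,640,2)
        m=(d>0)&(hsv[...,1]>70)&(abs(j[...,0]-20)<85)&(j[...,1]>-320)&(j[...,1]<79)&(abs(P[...,2]-32)<4.5)
        m=cv2.morphologyEx(m.astype(np.uint8),cv2.MORPH_OPEN,np.ones((3,3)))
        k,l,st,_=cv2.connectedComponentsWithStats(m)
        if k<2: continue
        i=1+np.argmax(st[1:,4]); q=j[l==i]; r=cv2.minAreaRect(q.astype(np.float32))
        print(tag,n,st[i,4],np.round(r[0],1),np.round(r[1],1),round(r[2],2),'x',np.percentile(q[:,0],[1,99]).round(1),'y',np.percentile(q[:,1],[1,99]).round(1))
E
python3 - <<'E'
from b import *
ctrl.move_l(J(-60,-195,60),vel=250); ctrl.gripper_to(45)
ctrl.move_l(J(29,-325,60),vel=300)
board('pre')
ctrl.move_l(J(29,-325,3),vel=150)
hit=ctrl.move_l(J(32,-10,3),vel=70,threshold=9); s=S(); print('feed',hit,toJ(s['eef_pos']),s['force'],s['t'])
board('post')
E
```

```text
pre scene 1651 [  27.3 -194.1] [ 86.9 183.9] 0.18 x [-13.   68.1] y [-280.6 -104.5]
pre side 1626 [  26.  -195.4] [ 91.7 187.7] 0.37 x [-18.5  70.7] y [-282.1 -105.4]
pre wrist 42342 [  29.4 -258.5] [100.8  90.7] 89.97 x [-14.3  74.3] y [-284.3 -209. ]
feed True [[ 31.62173501 -17.91378443]] [ 0.89713856 -0.61002393  0.47831578] 44.0333
post scene 943 [27.1 33.2] [85.2 80.8] 0.15 x [-13.1  67.7] y [-6.3 71.6]
post side 847 [26.8 24.9] [70.9 91.4] 88.87 x [-17.7  71. ] y [-7.8 58.6]
post wrist 88465 [29.5 27.7] [102.5  90.9] 89.97 x [-14.3  74.3] y [-6.1 78.3]
```

Run:
```python
from b import *
hit=ctrl.move_l(J(31.6,-5,3),vel=25,threshold=15); s=S(); print('push',hit,toJ(s['eef_pos']),s['force'],s['t'])
ctrl.move_l(J(31,-45,3),vel=100); ctrl.move_l(J(31,-45,120),vel=250); board('end')
n='scene'; s,im,d=grab(n); P=cloud(n,d); j=toJ(P.reshape(-1,3)).reshape(480,640,2)
m=(d>0)&(abs(j[...,0]-10)<25)&(j[...,1]>132)&(j[...,1]<230)
for a in range(132,216,4):
    k=m&(abs(j[...,1]-a)<2); print(a,k.sum(),np.median(P[k][:,2]).round(1) if k.any() else '',end='; ')
cv2.imwrite('pics/end.png',np.hstack([im[150:390,200:520],grab('side')[1][150:390,200:520]])[:,:,::-1]); print(S()['t'])
```

```text
push True [[ 29.85706271 -18.1597812 ]] [ 0.68863928 -1.27697787  0.88039749] 44.5
end scene 889 [28.  32.4] [84.1 80.9] 2.12 x [-13.1  67.9] y [-5.1 71.7]
end side 868 [26.5 26.2] [72.1 91.6] 89.45 x [-18.6  71.7] y [-8.5 58.8]
end wrist 27868 [29.6 35.7] [86.6 90.5] 89.9 x [-14.3  74.3] y [-6.1 78.2]
132 21 31.4; 136 28 31.6; 140 33 31.8; 144 33 31.5; 148 31 32.4; 152 34 31.4; 156 31 31.6; 160 33 30.8; 164 32 30.9; 168 33 31.4; 172 20 32.9; 176 26 38.4; 180 26 39.5; 184 30 40.1; 188 32 43.0; 192 30 42.0; 196 37 38.1; 200 38 37.8; 204 78 20.9; 208 42 11.7; 212 32 11.8; 45.7833
```

View pics/end.png

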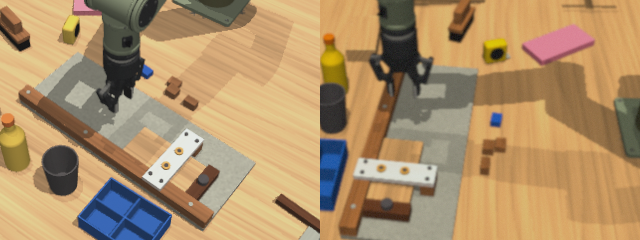

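The board's surface runs straight up to the stop at y≈173 with no gap, its wrist-view centre is at x=29.6 against the fence, and it is parallel within 0.1°. The brush stands upright at (15,30), the offcuts are off the bed, and the robot is clear. Handing in.

```bash
python3 -c "
from plant import ctrl
print(ctrl.finish_job())"
```

```text
the job is handed in; nothing more can be done
None
```

The job is handed in at about 46 s of the 62 s allowed, but no verdict came back: the cameras showed the offcuts swept off the front edge with the brush, the brush standing upright on the bench, and the board against the stop and fence (the first grasp missed the brush because the fingertips sit about 37 mm further back than specified, corrected on the second try).

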